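Find the full tea tins by weight and pack them

TASK

Of the four tea tins that look alike and lean in the stand, two still hold a brick of tea and two are empty: feel by lifting which are the heavy ones. Stand the two full tins gently and upright in the carton, one in each cell, both with the thumb tab towards the carton's cut-down front, and leave the empty tins leaning in the bays of the stand. Do not disturb the bottle, the jar or the mug.

Things in the scene. Friction and masses are not known exactly. Their poses are not given: they have to be found in the camera images.
- tin_a: one of four alike closed square metal tea tins, 42 x 42 x 100 mm, with a thumb tab on one side near the top. At the start it leans 0.55 rad in a bay, top towards the robot, tab on the robot's side or the far side. Empty about 95 g, full 335 to 440 g. Origin: centre of its underside; z along the tin to the lid; tab on its -x side; y sides plain, to grip in the upper half
- tab_a (a point): outer tip of the thumb tab of tin_a: 32 mm out from the tin's axis on its -x side, 92 mm above its underside. The tab is 18 mm wide (y) and 5 mm thick
- tin_b: one of four alike closed square metal tea tins, 42 x 42 x 100 mm, with a thumb tab on one side near the top. At the start it leans 0.55 rad in a bay, top towards the robot, tab on the robot's side or the far side. Empty about 95 g, full 335 to 440 g. Origin: centre of its underside; z along the tin to the lid; tab on its -x side; y sides plain, to grip in the upper half
- tab_b (a point): outer tip of the thumb tab of tin_b: 32 mm out from the tin's axis on its -x side, 92 mm above its underside. The tab is 18 mm wide (y) and 5 mm thick
- tin_c: one of four alike closed square metal tea tins, 42 x 42 x 100 mm, with a thumb tab on one side near the top. At the start it leans 0.55 rad in a bay, top towards the robot, tab on the robot's side or the far side. Empty about 95 g, full 335 to 440 g. Origin: centre of its underside; z along the tin to the lid; tab on its -x side; y sides plain, to grip in the upper half
- tab_c (a point): outer tip of the thumb tab of tin_c: 32 mm out from the tin's axis on its -x side, 92 mm above its underside. The tab is 18 mm wide (y) and 5 mm thick
- tin_d: one of four alike closed square metal tea tins, 42 x 42 x 100 mm, with a thumb tab on one side near the top. At the start it leans 0.55 rad in a bay, top towards the robot, tab on the robot's side or the far side. Empty about 95 g, full 335 to 440 g. Origin: centre of its underside; z along the tin to the lid; tab on its -x side; y sides plain, to grip in the upper half
- tab_d (a point): outer tip of the thumb tab of tin_d: 32 mm out from the tin's axis on its -x side, 92 mm above its underside. The tab is 18 mm wide (y) and 5 mm thick
- rack: fixed plywood stand, 332 (y) x 115 mm, ends 58 mm high, four bays at y = -117, -39, 39, 117 mm, each 54 mm wide: floor tipped 0.55 rad, a 55 mm board on the -x side on which the tin leans, 18 mm ribs between bays (measured along the tins). Origin: on the table under the bay floors (a seated tin's origin is at x = 0, z = 34 mm); -x is the side the tops lean to, z up
- carton: open cardboard carton, fixed, 70 (x) by 142 mm (y), two cells of 62 x 65 mm centred 34.5 mm either side of the middle in y; floor and walls 4 mm thick; back, side and middle walls 45 mm high, the long front wall (-x) cut down to 18 mm. Origin: centre of its underside; -x points out of the cut-down front, z up
- bottle: bystander: standing closed bottle, 64 mm across, 200 mm tall, behind the carton; origin: centre of its underside
- jar: bystander: closed jar, 60 mm across, 60 mm tall, in front of the carton; origin: centre of its underside
- mug: bystander: ceramic mug, 76 mm across, 90 mm tall, behind the stand, handle on its +y side; origin: centre of its underside
There are look-alikes about, which are no part of the job. What is shaped like the tin_d but blue is not meant.

How it is judged:
By the outcome, as a careful person would: the job done as asked, in the order asked, and still so for the second after the job is handed in, with the robot touching nothing.
It also fails if it takes over 72 s, if anything falls off the work surface, if the arm or the gripper's body presses on something with over 40 N, if the wrist force passes 120 N, or if a joint passes its speed limit or range.

ROBOT

A 6-joint arm with a two-finger parallel gripper is mounted at the origin on the work surface. World frame = base frame: x ahead of the robot, y to its left, z up, the work surface at z = 0. Lengths are in mm, angles in rad, forces in N, time in s.
With the tool pointing down it reaches from about 350 to 725 mm from the base axis. Payload 4.3 kg.
Tool frame: the origin (TCP) lies on the centre line of the jaws, within the pads' length; the fingertips stand 19 mm ahead of it and the grasp point (between the pads) is the TCP (nose_length is the distance from the TCP to the fingertips, in mm); z points along the fingers, y is the line along which they close (so a half turn about z gives the same grasp; the last joint's range is limited). The gripper opens to 85 mm and grips with 20 to 120 N. Pads are 22 mm wide; open, the fingers measure 114 mm over their backs; the gripper's body (76 mm by 85 mm) begins 54 mm behind the grasp point. The pads swing forward as they close: fully open they stand 13 mm farther back than shut.
Start: joints at [-1.213, 0.377, 0.081, 1.274, 0, 1.46], TCP at [259.297, -513.254, 250.329] pointing down, gripper open.
Joint ranges: [-2.72, 2.72], [-0.84, 1.66], [-1.02, 1.22], [-1.77, 2.12], [-1.37, 1.28], [-3.14, 3.14]. Speed limits (rad/s): [2.57, 2.57, 3.14, 3.14, 3.14, 3.14].

INTERFACE

Orientations are given as a 3x3 rotation matrix whose columns are the frame's x, y, z axes.
In Python, from workcell import * gives the robot as it stands. The module is installed in compiled form; this text tells all that it offers.
- The arm moves only by the tool play_rows, never from a script. Its argument "commands" is a list that holds one entry, the list of rows, each a list of 4 numbers: the shift along the tool's x, y, z each as a share of 0.05 m, from -1 to 1, then the turn about the tool's z as a share of 0.1 rad, from -1 to 1. In form: [[[tx, ty, tz, roll], ...]]. A call has 1 to 20 rows; each row shifts and turns the commanded pose from where the row before left it, along the tool's axes as they then stand; what a row does not reach is not made up. A row lasts 1/8 s, in which the tool goes at most 62.5 mm and 10.7 degrees, less where a joint would pass 70% of its speed; a pose out of reach is approached as far as the arm can. A call with a number of a shift or a turn outside -1 to 1 is refused whole. A call with a gripper value outside its range is refused whole. "grip" is the gripper's target within -1 to 1 (shut at 1, half-way at 0, fully open at -1), set as the call begins (left out, the last holds). The fingers move at their own pace and stop on an object; "squeeze" is the grip in N (left out, the last holds). Time passes only in rows, so rows that do not move let the fingers close. It gives the time, the measured TCP pose, the force, the opening and the grip force at its end, in the units of the state.
- state(): the state, without advancing time (a new reading comes with each control period).
- get_image(name): name is "side" or "top"; returns a dict with "pixels" (420x560x3 uint8, red, green, blue), "fx", "fy", "cx", "cy" (pixels), "xyz" and "attitude" of the camera in the world. Camera axes: x right, y down, z forward; pixel columns grow to the right and rows downward; lengths in mm; the calibration is good to about 2 mm. A picture is of the moment at which its call begins. There is no depth.
- hand_in(): hands the job in; it is judged then, once.
The state is a dict: "clock": time; "joints": joint angles; "qvel": joint speeds; "tau": joint torques, N m; "tcp_pos": TCP position; "tcp_rot": TCP orientation; "wrist_force": force on the tool from outside, world axes, zero at the start; "torque": the same for the moment, N m; "opening": finger opening in mm; "grasp_force": force on a finger pad.
Only numpy, scipy, OpenCV 4.12 (cv2) and the standard library are available. Lean on these libraries where they do the work, as an engineer would, in place of code of your own. Each camera call takes 0.05 s, during which the arm holds its last target. There are 200 camera calls.

## Working session

There is one attempt and no reset: what is moved stays moved. The work goes in short steps, Python scripts to look and compute and a tool call to move; the robot and the scene stay as the last step left them, time stands still between calls to the robot, and variables do not carry over. Pictures are saved under pics/ and viewed, at most 10 in all, crops included, and the job is handed in when it is done.

Besides the shell and the picture viewer there is one more tool, called after ">>>" in YAML: its name, and indented under it one key for each argument. play_rows: Moves the arm, as the interface text tells. Its arguments: {"type":"object","properties":{"commands":{"type":"array"},"grip":{"type":"number"},"squeeze":{"type":"number"}},"required":["commands"]}

```bash
mkdir -p pics; python3 - <<'E'
from workcell import *
import cv2,numpy as np
np.set_printoptions(precision=4,suppress=True)
s=state();print(s['clock'],s['tcp_pos'],s['tcp_rot'],s['opening'])
for n in("top","side"):
    g=get_image(n);cv2.imwrite(f'pics/{n}0.png',g['pixels'][:,:,::-1])
    print(n,g['fx'],g['fy'],g['cx'],g['cy'],g['xyz'],np.array(g['attitude']))
E
```

```text
0.0 [ 259.0725 -512.6185  249.333 ] [[ 0.8926  0.4509 -0.0007]
 [ 0.4509 -0.8926  0.002 ]
 [ 0.0003 -0.0021 -1.    ]] 85.4562753489156
top 442.3587257265557 442.3587257265557 278.3201107663361 208.18633145384865 [ 426.4394   13.0453 1113.3304] [[ 0.0277 -0.9871  0.1576]
 [-0.9995 -0.0295 -0.0093]
 [ 0.0138 -0.1573 -0.9875]]
side 447.5787892647317 447.5787892647317 289.25237126859923 211.2897369342722 [ 506.2649 -618.4957  893.5033] [[ 0.9832 -0.1528  0.1001]
 [-0.1818 -0.7642  0.6189]
 [-0.0181 -0.6267 -0.7791]]
```

View pics/top0.png

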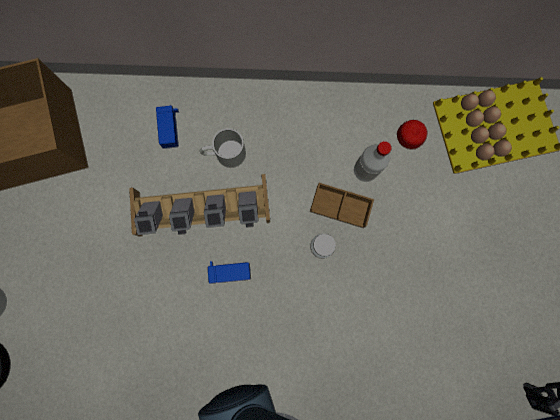

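View pics/side0.png

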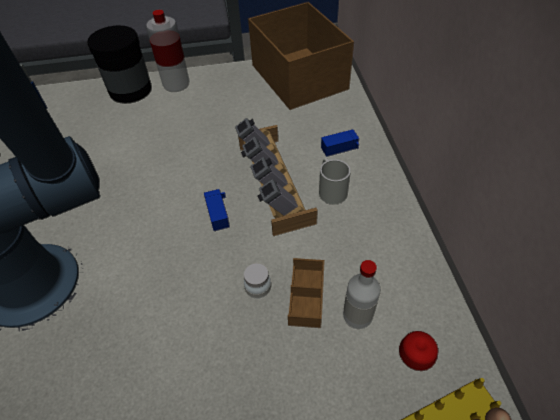

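The top view shows the stand with four grey tins (u 135–260, v 190–235), the carton at (342,205), the jar at (323,245), the bottle at (374,160) and the mug at (228,148). The blue look-alikes at (168,126) and (230,272) are not meant. I'll enlarge the stand and carton.

```bash
python3 - <<'E'
import cv2
def crop(f,u0,u1,v0,v1,k,o):
    i=cv2.imread(f)[v0:v1,u0:u1];i=cv2.resize(i,None,fx=k,fy=k,interpolation=cv2.INTER_CUBIC)
    i=cv2.convertScaleAbs(i,alpha=1.6,beta=15)
    for u in range((u0+9)//10*10,u1,10):
        cv2.line(i,((u-u0)*k,0),((u-u0)*k,6),(0,255,0),1)
        if u%20==0: cv2.putText(i,str(u),((u-u0)*k,16),0,.4,(0,255,0))
    for v in range((v0+9)//10*10,v1,10):
        cv2.line(i,(0,(v-v0)*k),(6,(v-v0)*k),(0,255,0),1)
        cv2.putText(i,str(v),(8,(v-v0)*k+4),0,.4,(0,255,0))
    cv2.imwrite(o,i)
crop('pics/top0.png',122,282,168,248,5,'pics/c1.png')
crop('pics/top0.png',300,390,170,245,7,'pics/c2.png')
crop('pics/side0.png',225,335,110,235,4,'pics/c3.png')
E
```

```text
(no output)
```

View pics/c1.png

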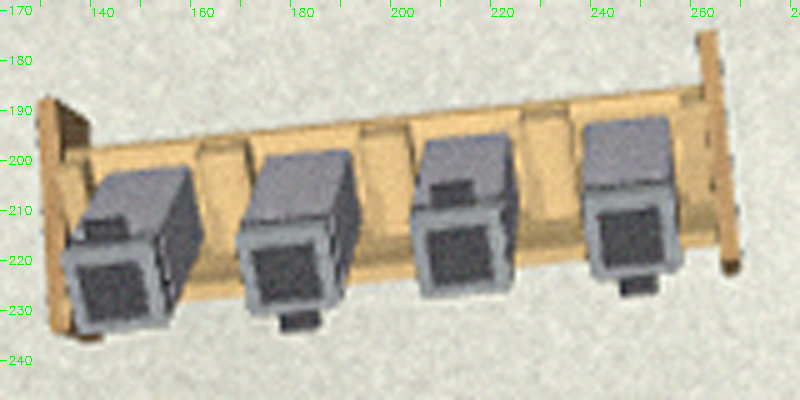

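View pics/c2.png

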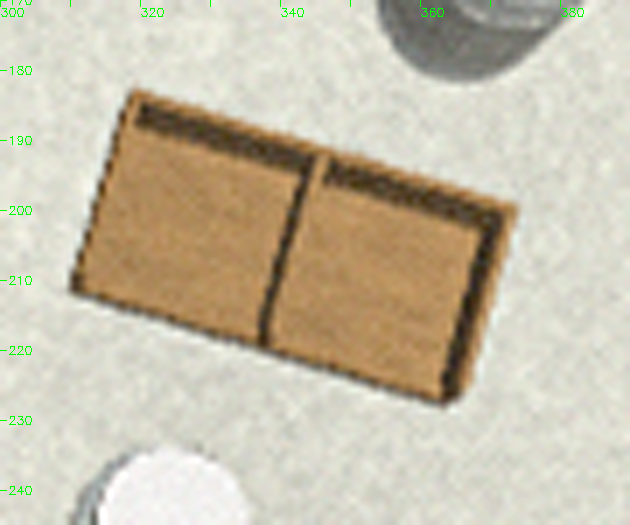

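View pics/c3.png

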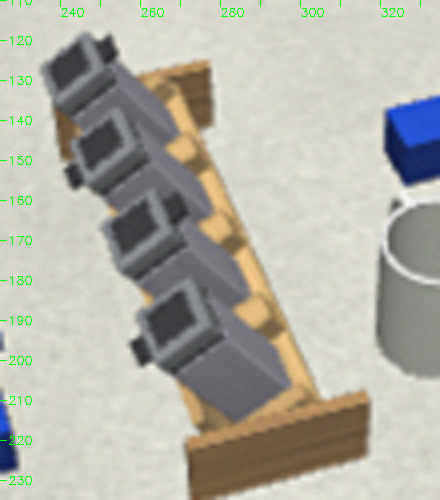

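The crops show that tins 1 and 3 from the left (+y) have the tab on the far side. Tins 2 and 4 have it on the robot's side. The lid centres in the top view are about (145.4,225.4), (179.6,221.8), (215.2,217.6) and (248.6,214.0). All four are grey; the blue ones lie outside the stand. The carton's rim corners are about (319,183), (373.6,199.3), (366.9,225.4) and (310.5,211.2). Next I'll locate everything.

```bash
cat > h.py <<'E'
import numpy as np
from scipy.optimize import least_squares
np.set_printoptions(precision=3,suppress=True)
C={'top':(442.359,278.320,208.186,np.array([426.4394,13.0453,1113.3304]),np.array([[.0277,-.9871,.1576],[-.9995,-.0295,-.0093],[.0138,-.1573,-.9875]])),
'side':(447.579,289.252,211.290,np.array([506.2649,-618.4957,893.5033]),np.array([[.9832,-.1528,.1001],[-.1818,-.7642,.6189],[-.0181,-.6267,-.7791]]))}
def proj(n,P):
    f,cx,cy,t,R=C[n];c=(np.atleast_2d(P)-t)@R
    return np.c_[f*c[:,0]/c[:,2]+cx,f*c[:,1]/c[:,2]+cy]
def onplane(n,uv,z):
    f,cx,cy,t,R=C[n];d=R@np.array([(uv[0]-cx)/f,(uv[1]-cy)/f,1]);return t+d*(z-t[2])/d[2]
def place(p,L):
    c,s=np.cos(p[2]),np.sin(p[2]);L=np.array(L,float)
    return L@np.array([[c,-s,0],[s,c,0],[0,0,1]]).T+[p[0],p[1],0]
def fit(L,obs,p0):
    def r(p): return np.r_[tuple((proj(n,place(p,[L[i] for i,_ in o]))-[q for _,q in o]).ravel() for n,o in obs.items())]
    return least_squares(r,p0),r
E
python3 - <<'E'
from h import *
T=[(145.4,225.4),(179.6,221.8),(215.2,217.6),(248.6,214)];S=[(244.5,128),(252.5,146.2),(261,166.5),(270,190)]
L=[(-52.3,y,119.3) for y in(117,39,-39,-117)]
for ob in({'top':list(enumerate(T))},{'side':list(enumerate(S))},{'top':list(enumerate(T)),'side':list(enumerate(S))}):
    q,r=fit(L,ob,[500,150,0]);print('rack',q.x,q.fun)
for t,s in zip(T,S): print('lid',onplane('top',t,119.3)[:2],onplane('side',s,119.3)[:2])
K=[(35,71,45),(35,-71,45),(-35,-71,45),(-35,71,45)]
T=[(319,182.9),(373.6,199.3),(366.9,225.4),(310.5,211.2)];S=[(294,259),(324,259),(321,326),(289,324)]
q,r=fit(K,{'top':list(enumerate(T))},[430,-120,-.2]);print('carton',q.x,q.fun)
c=onplane('side',np.mean(S,0),45);print(c)
for n,uv,z in(('top',(323,245),60),('side',(256,273),60),('top',(384,149),200),('side',(368,268),200),('top',(229,142),90)): print(n,onplane(n,uv,z))
E
```

```text
rack [605.104 193.466   0.142] [ 0.003  0.066  0.447 -0.19  -0.678  0.173  0.228 -0.046]
rack [609.91  190.024   0.137] [-0.026 -1.033 -0.149  0.061 -0.09   0.723  0.243  0.081]
rack [607.323 192.463   0.141] [ 0.5   -0.941  0.933 -1.164 -0.204 -0.768  0.692 -0.955 -1.267 -1.413
 -1.329 -0.382 -1.207  0.21  -0.806 -0.514]
lid [536.889 301.841] [541.687 294.712]
lid [547.31  225.596] [553.167 221.671]
lid [559.242 145.898] [563.991 146.624]
lid [569.714  70.714] [573.576  67.334]
carton [ 610.556 -154.086   -0.247] [-0.782  0.52   0.284 -0.383  0.145  0.707  0.347 -0.852]
[ 612.261 -168.136   45.   ]
top [ 508.928 -105.769   60.   ]
side [ 512.04  -110.152   60.   ]
top [ 707.4  -218.46  200.  ]
side [ 710.468 -224.065  200.   ]
top [746.741 125.978  90.   ]
```

Tool x will point at rack yaw + π, which keeps joint 6 inside its range. I'll start with the roll.

>>> play_rows:
  commands:
    - [[0,0,0,-1],[0,0,0,-1],[0,0,0,-1],[0,0,0,-1],[0,0,0,-1],[0,0,0,-1],[0,0,0,-1],[0,0,0,-1],[0,0,0,-1],[0,0,0,-1],[0,0,0,-1],[0,0,0,-1],[0,0,0,-1],[0,0,0,-1],[0,0,0,-1],[0,0,0,-1],[0,0,0,-1],[0,0,0,-1],[0,0,0,-1],[0,0,0,-1]]
  grip: -0.41
  squeeze: 35

```text
clock: 2.6
tcp_pos: [259.2, -512.9, 249.7]
tcp_rot: [[-0.784, 0.621, -0.0], [0.621, 0.784, 0.001], [0.001, 0.001, -1.0]]
wrist_force: [0.6, -0.7, 0.1]
opening: 60.4
grasp_force: 0.0
```

>>> play_rows:
  commands:
    - [[0,0,0,-1],[0,0,0,-1],[0,0,0,-1],[0,0,0,-1],[0,0,0,-1],[0,0,0,-1],[0,0,0,-1],[0,0,0,-1],[0,0,0,-0.15]]

```text
clock: 3.72
tcp_pos: [259.2, -512.9, 249.8]
tcp_rot: [[-0.99, -0.14, -0.0], [-0.14, 0.99, 0.001], [0.0, 0.001, -1.0]]
wrist_force: [0.1, 0.2, -0.1]
opening: 60.3
grasp_force: 0.0
```

```bash
cat >> h.py <<'E'
def go(x,y,z,a):
    "residual to target in tool axes, units of rows, and roll"
    from workcell import state
    s=state();R=np.array(s['tcp_rot']);p=np.array(s['tcp_pos'])
    a0=np.arctan2(R[1,0],R[0,0]);da=(a-a0+np.pi)%(2*np.pi)-np.pi
    print('t',s['clock'],'p',p,'a',round(a0,3),'F',np.array(s['wrist_force']),'op',round(s['opening'],1),'gf',round(s['grasp_force'],1),'q6',round(s['joints'][5],2))
    print(' shift(rows)',R.T@(np.array([x,y,z])-p)/50,'roll(rows)',-da/.1)
RK=(607.3,192.5,.141); CT=(610.5,-154,-.247)
def rk(i,dz=0,h=70):
    q=place(RK,[(-h*.5227,(-117,-39,39,117)[4-i],34+h*.8525)])[0];go(q[0],q[1],q[2]+dz,RK[2]+np.pi)
E
python3 -c "
from h import *
rk(4,76)"
```

```text
t 3.725 p [ 259.173 -512.947  249.841] a -3.001 F [ 0.059  0.224 -0.127] op 60.3 gf 0.0 q6 -1.35
 shift(rows) [-8.143 10.65   1.612] roll(rows) -0.001653896502915586
```

>>> play_rows:
  commands:
    - [[-0.68,0.89,0.1,0],[-0.68,0.89,0.1,0],[-0.68,0.89,0.1,0],[-0.68,0.89,0.1,0],[-0.68,0.89,0.1,0],[-0.68,0.89,0.1,0],[-0.68,0.89,0.1,0],[-0.68,0.89,0.1,0],[-0.68,0.89,0.1,0],[-0.68,0.89,0.2,0],[-0.68,0.89,0.2,0],[-0.68,0.89,0.3,0],[0,0,0,0],[0,0,0,0]]

```text
clock: 5.48
tcp_pos: [587.6, 72.7, 170.0]
tcp_rot: [[-0.99, -0.14, -0.001], [-0.14, 0.99, -0.001], [0.001, -0.0, -1.0]]
wrist_force: [0.2, -0.9, -0.2]
opening: 60.0
grasp_force: 0.0
```

```bash
python3 -c "
from h import *
rk(4,0)
from workcell import *
import cv2
a=[cv2.resize(get_image(n)['pixels'][v:v+140,u:u+140,::-1],None,fx=4,fy=4) for n,u,v in(('top',180,130),('side',210,90))]
cv2.imwrite('pics/d1.png',cv2.resize(np.hstack(a),(800,400)))
"
```

```text
t 5.475 p [587.595  72.678 169.975] a -3.001 F [ 0.16  -0.901 -0.158] op 60.0 gf 0.0 q6 -0.12
 shift(rows) [ 0.003 -0.022  1.526] roll(rows) -0.0005482141514789873
```

View pics/d1.png

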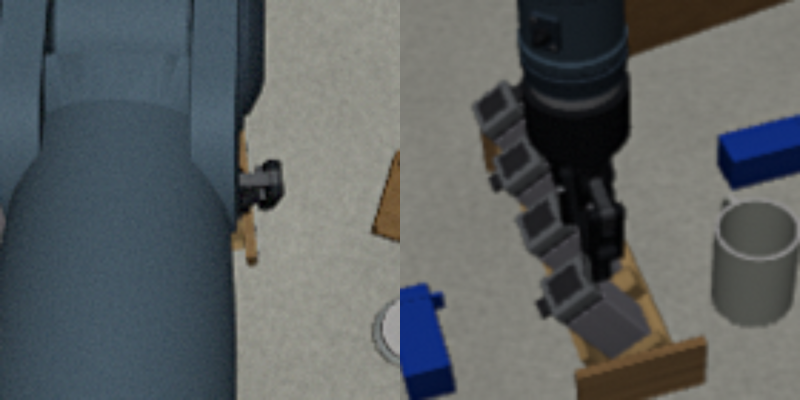

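```bash
python3 -c "
from h import *
p=np.array([587.6,72.7,170]);y=np.array([-.14,.99,0])
for n in('top','side'):
  for d in(-44,-30,0,30,44):
    print(n,d,proj(n,p+d*y+[0,0,-19]),proj(n,p+d*y+[0,0,20]))
"
```

```text
top -44 [[267.117 201.725]] [[266.91  198.567]]
top -30 [[260.809 202.414]] [[260.343 199.282]]
top 0 [[247.273 203.892]] [[246.25  200.818]]
top 30 [[233.711 205.372]] [[232.129 202.356]]
top 44 [[227.373 206.064]] [[225.53  203.075]]
side -44 [[280.973 191.827]] [[280.381 179.787]]
side -30 [[279.046 187.368]] [[278.398 175.292]]
side 0 [[275.022 178.06 ]] [[274.261 165.917]]
side 30 [[271.138 169.077]] [[270.274 156.879]]
side 44 [[269.372 164.99 ]] [[268.461 152.771]]
```

Both views agree with the projected pose: the fingers straddle the rightmost tin, whose lid is at about (270,190) in the side view. I'll go down, grip and lift 20 mm to weigh it.

>>> play_rows:
  commands:
    - [[0,-0.02,0.5,0],[0,0,0.5,0],[0,0,0.35,0],[0,0,0.18,0],[0,0,0,0]]

```text
clock: 6.2
tcp_pos: [587.9, 70.8, 93.8]
tcp_rot: [[-0.99, -0.139, -0.0], [-0.139, 0.99, -0.001], [0.001, -0.0, -1.0]]
wrist_force: [-0.2, -0.5, -0.3]
opening: 60.4
grasp_force: 0.3
```

>>> play_rows:
  commands:
    - [[0,0,0,0],[0,0,0,0],[0,0,0,0],[0,0,0,0]]
  grip: 0.6

```text
clock: 6.7
tcp_pos: [588.9, 72.2, 94.9]
tcp_rot: [[-0.99, -0.141, 0.002], [-0.141, 0.99, 0.0], [-0.002, 0.0, -1.0]]
wrist_force: [-1.5, 2.3, 7.0]
opening: 41.7
grasp_force: 39.3
```

>>> play_rows:
  commands:
    - [[0,0,-0.1,0],[0,0,-0.2,0],[0,0,-0.1,0],[0,0,0,0],[0,0,0,0],[0,0,0,0]]

```text
clock: 7.45
tcp_pos: [587.9, 71.8, 113.4]
tcp_rot: [[-0.99, -0.141, -0.001], [-0.141, 0.99, -0.0], [0.001, -0.0, -1.0]]
wrist_force: [0.1, 0.5, -4.7]
opening: 41.2
grasp_force: 38.6
```

```bash
python3 -c "
from h import *
rk(4,0)"
```

```text
t 7.45 p [587.93   71.827 113.44 ] a -3.0 F [ 0.076  0.524 -4.745] op 41.2 gf 38.6 q6 -0.13
 shift(rows) [ 0.009 -0.005  0.395] roll(rows) 0.001707436035012222
```

Tin 4 weighs about 4.7 N, so it is full, and its tab is on the robot's side. It goes to the far (-y) cell.

```bash
cat >> h.py <<'E'
def ct(cell,x,z,flip=0):
    "TCP at carton-local x in cell -1/+1, world z"
    q=place(CT,[(x,34.5*cell,z)])[0];go(*q,CT[2]+np.pi*(1-flip))
E
python3 -c "
from h import *
ct(-1,-36.6,160)
import cv2
i=cv2.imread('pics/side0.png')[245:340,235:355];k=6
i=cv2.convertScaleAbs(cv2.resize(i,None,fx=k,fy=k,interpolation=cv2.INTER_CUBIC),alpha=1.6,beta=15)
P=proj('side',place(CT,[(a,b,z) for z in(45,0) for a,b in((35,71),(35,-71),(-35,-71),(-35,71))]))
for j,p in enumerate((P-[235,245])*k): cv2.circle(i,tuple(p.astype(int).tolist()),3,(0,255,0) if j<4 else (255,0,255),-1)
for u in range(240,355,10): cv2.putText(i,str(u),((u-235)*k,10),0,.4,(0,255,0))
for v in range(250,340,10): cv2.putText(i,str(v),(0,(v-245)*k+4),0,.4,(0,255,0))
cv2.imwrite('pics/e1.png',i);print(P)"
```

```text
t 7.45 p [587.93   71.827 113.44 ] a -3.0 F [ 0.076  0.524 -4.745] op 41.2 gf 38.6 q6 -0.13
 shift(rows) [ 1.128 -4.897 -0.93 ] roll(rows) 3.8817074360350112
[[321.821 259.091]
 [320.522 317.936]
 [286.284 316.172]
 [290.599 257.705]
 [321.071 269.653]
 [319.75  327.309]
 [286.776 325.572]
 [290.904 268.274]]
```

View pics/e1.png

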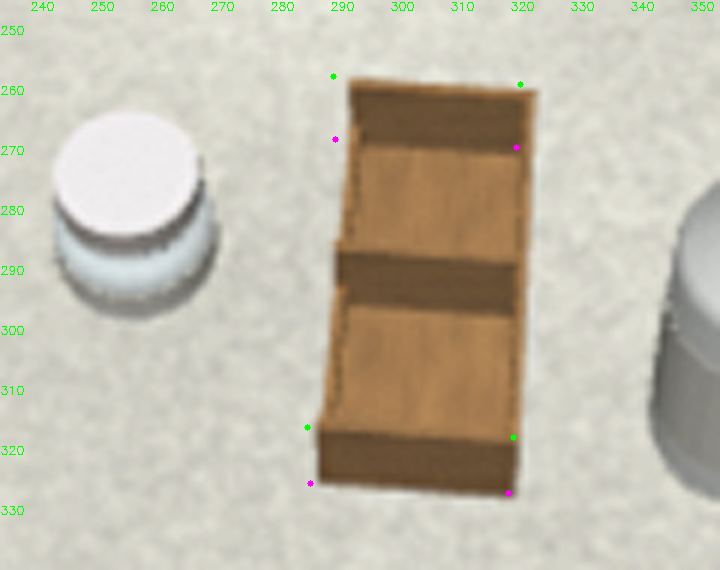

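The side crop shows the carton rim about 2 px right of the prediction: corners at (293,258), (324,260), (321,327) and (288,316). I'll shift the estimate to (612.3, -154.5, -0.256). Now I'll lift and carry the tin, starting with the upward move.

```bash
sed -i 's/CT=(.*/CT=(612.3,-154.5,-.256)/' h.py; python3 -c "
from h import *
ct(-1,-36.6,160)"
```

```text
t 7.45 p [587.93   71.827 113.44 ] a -3.0 F [ 0.076  0.524 -4.745] op 41.2 gf 38.6 q6 -0.13
 shift(rows) [ 1.097 -4.903 -0.93 ] roll(rows) 3.9717074360350146
```

>>> play_rows:
  commands:
    - [[0,0,-0.3,0],[0,0,-0.4,0],[0,0,-0.23,0],[0,-0.3,0,0],[0.1,-0.6,0,0],[0.2,-0.7,0,0],[0.2,-0.8,0,0],[0.2,-0.8,0,0],[0.2,-0.7,0,0],[0.2,-0.6,0,0],[0.0,-0.4,0,0],[0,0,0,1],[0,0,0,1],[0,0,0,1],[0,0,0,0.97],[0,0,0,0],[0,0,0,0]]

```text
clock: 9.57
tcp_pos: [568.3, -178.4, 160.1]
tcp_rot: [[-0.968, 0.251, -0.0], [0.251, 0.968, 0.0], [0.0, 0.0, -1.0]]
wrist_force: [-0.1, -0.2, -4.1]
opening: 41.7
grasp_force: 38.5
```

```bash
python3 -c "
from h import *
ct(-1,-34,84)"
```

```text
t 9.575 p [ 568.344 -178.439  160.063] a 2.887 F [-0.091 -0.155 -4.099] op 41.7 gf 38.5 q6 -0.16
 shift(rows) [-0.05  -0.004  1.521] roll(rows) 0.017784058469634267
```

>>> play_rows:
  commands:
    - [[-0.05,0,0.4,0],[0,0,0.5,0],[0,0,0.4,0],[0,0,0.2,0],[0,0,0,0],[0,0,0,0]]

```text
clock: 10.32
tcp_pos: [571.4, -179.4, 86.3]
tcp_rot: [[-0.968, 0.253, 0.002], [0.253, 0.968, -0.001], [-0.002, -0.0, -1.0]]
wrist_force: [0.2, -0.2, -2.1]
opening: 41.5
grasp_force: 38.5
```

>>> play_rows:
  commands:
    - [[-0.1,0,0,0],[-0.1,0,0,0],[-0.1,0,0,0],[-0.1,0,0,0],[-0.1,0,0,0],[0,0,0,0]]

```text
clock: 11.08
tcp_pos: [590.8, -183.8, 83.6]
tcp_rot: [[-0.967, 0.253, -0.009], [0.253, 0.967, 0.003], [0.009, 0.001, -1.0]]
wrist_force: [-7.2, 2.0, -0.5]
opening: 41.6
grasp_force: 36.2
```

```bash
python3 -c "
from h import *
ct(-1,10,84)
from workcell import *
import cv2
a=[cv2.resize(get_image(n)['pixels'][v:v+130,u:u+130,::-1],(400,400),interpolation=cv2.INTER_CUBIC) for n,u,v in(('top',290,140),('side',235,225))]
cv2.imwrite('pics/f1.png',cv2.convertScaleAbs(np.hstack(a),alpha=1.5,beta=10))"
```

```text
t 11.075 p [ 590.823 -183.75    83.646] a 2.886 F [-7.171  1.984 -0.53 ] op 41.6 gf 36.2 q6 -0.15
 shift(rows) [-0.467 -0.015 -0.011] roll(rows) 0.001976210675898038
```

View pics/f1.png

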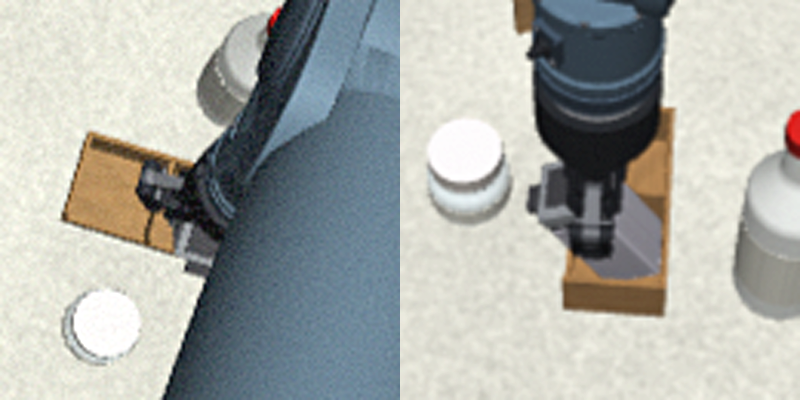

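The picture shows the tin still leaning, its bottom rear edge against the back wall of the near cell. I'll reduce the squeeze, raise it a little and keep pushing.

>>> play_rows:
  commands:
    - [[-0.05,0,-0.06,0],[-0.1,0,0,0],[-0.1,0,0,0],[-0.1,0,0,0],[0,0,0,0]]
  squeeze: 20

```text
clock: 11.8
tcp_pos: [609.0, -188.7, 87.1]
tcp_rot: [[-0.967, 0.253, -0.007], [0.253, 0.967, 0.002], [0.007, 0.0, -1.0]]
wrist_force: [-6.6, 2.2, -1.1]
opening: 41.5
grasp_force: 36.0
```

```bash
python3 -c "
from h import *
ct(-1,10,84)"
```

```text
t 11.8 p [ 608.957 -188.73    87.118] a 2.886 F [-6.625  2.192 -1.126] op 41.5 gf 36.0 q6 -0.14
 shift(rows) [-0.092 -0.011  0.062] roll(rows) 0.0012563564621448364
```

>>> play_rows:
  commands:
    - [[-0.08,0,0,0],[-0.08,0,0,0],[0,0,0,0],[0,0,0,0]]

```text
clock: 12.3
tcp_pos: [616.8, -190.8, 87.2]
tcp_rot: [[-0.967, 0.253, -0.006], [0.253, 0.967, 0.002], [0.006, 0.0, -1.0]]
wrist_force: [-5.6, 1.5, -0.8]
opening: 41.9
grasp_force: 35.8
```

```bash
python3 -c "
from h import *
ct(-1,10,84)"
```

```text
t 12.3 p [ 616.761 -190.768   87.174] a 2.886 F [-5.645  1.509 -0.76 ] op 41.9 gf 35.8 q6 -0.14
 shift(rows) [ 0.07  -0.011  0.064] roll(rows) 0.0005304270227712848
```

>>> play_rows:
  commands:
    - [[-0.08,0,0,0],[0,0,0,0],[0,0,0,0]]

```text
clock: 12.68
tcp_pos: [620.5, -191.7, 87.1]
tcp_rot: [[-0.967, 0.253, -0.006], [0.253, 0.967, 0.002], [0.007, 0.0, -1.0]]
wrist_force: [-5.6, 2.7, -0.6]
opening: 41.6
grasp_force: 35.7
```

>>> play_rows:
  commands:
    - [[-0.06,0,0,0],[0,0,0,0],[0,0,0,0]]

```text
clock: 13.05
tcp_pos: [623.3, -192.5, 87.1]
tcp_rot: [[-0.967, 0.253, -0.007], [0.253, 0.967, 0.002], [0.007, 0.0, -1.0]]
wrist_force: [-6.0, 1.7, -0.5]
opening: 41.5
grasp_force: 35.0
```

```bash
python3 -c "
from h import *
ct(-1,10,84)
from workcell import *
import cv2
a=[cv2.resize(get_image(n)['pixels'][v:v+100,u:u+100,::-1],(400,400),interpolation=cv2.INTER_CUBIC) for n,u,v in(('top',310,160),('side',260,240))]
cv2.imwrite('pics/f2.png',cv2.convertScaleAbs(np.hstack(a),alpha=1.5,beta=10))"
```

```text
t 13.05 p [ 623.307 -192.452   87.103] a 2.886 F [-6.043  1.653 -0.539] op 41.5 gf 35.0 q6 -0.14
 shift(rows) [ 0.205 -0.011  0.063] roll(rows) 0.00022992502561436368
```

View pics/f2.png

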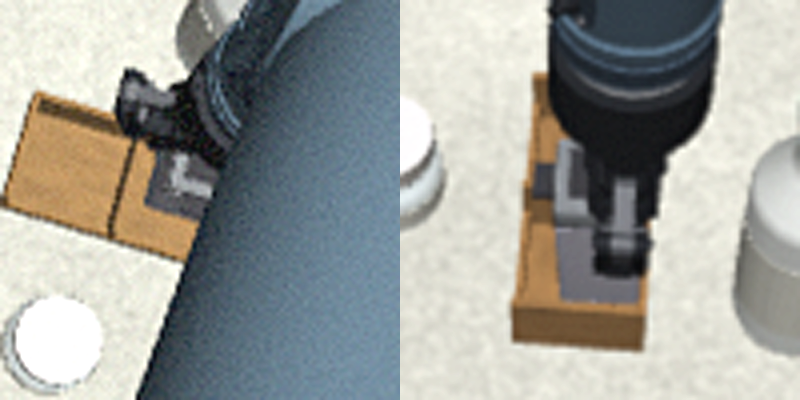

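The tin looks nearly upright in the side view: front edge from about (298,295) to (300,315), tab towards the front at (294,285). I'll check the lean against a model.

```bash
python3 -c "
from h import *
p=np.array([623.3,-192.5,87.1]);ax=np.array([np.cos(CT[2]),np.sin(CT[2]),0]);ay=np.array([-ax[1],ax[0],0]);az=np.array([0,0,1.])
for t in(.15,.08,0,-.08,-.15):
  X=ax*np.cos(t)+az*np.sin(t);Z=-ax*np.sin(t)+az*np.cos(t)
  f=lambda x,y,z:proj('side',p+x*X+y*ay+(z-70)*Z)[0]
  print(t,'nearleft top',f(-21,-21,100),'mid50',f(-21,-21,50),'farleft top',f(-21,21,100),'tab',f(-32,0,92),'nr right mid',f(21,-21,50))
"
```

```text
0.15 nearleft top [302.107 293.733] mid50 [305.677 305.698] farleft top [303.263 275.032] tab [297.818 286.369] nr right mid [326.302 305.46 ]
0.08 nearleft top [303.096 293.366] mid50 [304.916 305.357] farleft top [304.224 274.646] tab [298.453 285.806] nr right mid [325.658 305.796]
0 nearleft top [304.302 292.992] mid50 [304.102 304.941] farleft top [305.396 274.251] tab [299.283 285.195] nr right mid [324.86 306.15]
-0.08 nearleft top [305.58  292.668] mid50 [303.353 304.498] farleft top [306.638 273.907] tab [300.22  284.621] nr right mid [324.001 306.47 ]
-0.15 nearleft top [306.751 292.428] mid50 [302.754 304.09 ] farleft top [307.776 273.652] tab [301.124 284.154] nr right mid [323.203 306.721]
```

>>> play_rows:
  commands:
    - [[-0.07,0,0,0],[0,0,0,0],[0,0,0,0]]

```text
clock: 13.52
tcp_pos: [626.5, -193.2, 87.1]
tcp_rot: [[-0.967, 0.253, -0.007], [0.253, 0.967, 0.002], [0.007, 0.001, -1.0]]
wrist_force: [-6.7, 3.3, -0.5]
opening: 41.7
grasp_force: 34.7
```

>>> play_rows:
  commands:
    - [[0.12,0,0,0],[0.18,0,0,0],[0.12,0,0,0],[0,0,0,0],[0,0,0,0]]

```text
clock: 14.15
tcp_pos: [609.7, -189.4, 88.5]
tcp_rot: [[-0.967, 0.253, 0.001], [0.253, 0.967, -0.0], [-0.001, -0.0, -1.0]]
wrist_force: [0.5, 0.5, -3.8]
opening: 41.7
grasp_force: 34.3
```

>>> play_rows:
  commands:
    - [[0,0,0.06,0],[0,0,0.06,0],[0,0,0,0],[0,0,0,0]]

```text
clock: 14.65
tcp_pos: [609.4, -189.2, 82.2]
tcp_rot: [[-0.967, 0.253, -0.0], [0.253, 0.967, 0.0], [0.0, -0.0, -1.0]]
wrist_force: [-0.1, -0.5, -2.8]
opening: 41.8
grasp_force: 34.3
```

```bash
python3 -c "
from h import *
ct(-1,9,80)
"
```

```text
t 14.65 p [ 609.359 -189.199   82.165] a 2.886 F [-0.084 -0.464 -2.812] op 41.8 gf 34.3 q6 -0.14
 shift(rows) [-0.061 -0.004  0.043] roll(rows) 0.0017289493348515705
```

>>> play_rows:
  commands:
    - [[0,0,0.04,0],[0,0,0,0],[0,0,0,0]]

```text
clock: 15.02
tcp_pos: [609.4, -189.2, 80.3]
tcp_rot: [[-0.967, 0.253, 0.0], [0.253, 0.967, -0.0], [-0.0, -0.0, -1.0]]
wrist_force: [0.1, 0.3, -3.1]
opening: 41.7
grasp_force: 34.3
```

>>> play_rows:
  commands:
    - [[0,0,0.04,0],[0,0,0,0],[0,0,0,0]]

```text
clock: 15.4
tcp_pos: [609.3, -189.2, 78.3]
tcp_rot: [[-0.967, 0.253, -0.0], [0.253, 0.967, -0.0], [0.0, -0.0, -1.0]]
wrist_force: [0.3, -0.3, -3.4]
opening: 41.8
grasp_force: 34.3
```

>>> play_rows:
  commands:
    - [[0,0,0.05,0],[0,0,0,0],[0,0,0,0]]

```text
clock: 15.78
tcp_pos: [609.3, -189.2, 75.7]
tcp_rot: [[-0.967, 0.253, -0.0], [0.253, 0.967, -0.0], [0.0, -0.0, -1.0]]
wrist_force: [-0.5, -0.1, -3.2]
opening: 41.5
grasp_force: 34.3
```

>>> play_rows:
  commands:
    - [[0,0,0.04,0],[0,0,0,0],[0,0,0,0]]

```text
clock: 16.15
tcp_pos: [609.3, -189.2, 73.8]
tcp_rot: [[-0.967, 0.253, -0.0], [0.253, 0.967, -0.0], [0.0, -0.0, -1.0]]
wrist_force: [-0.2, 0.5, -3.7]
opening: 41.7
grasp_force: 34.3
```

>>> play_rows:
  commands:
    - [[0,0,0.04,0],[0,0,0,0],[0,0,0,0]]

```text
clock: 16.52
tcp_pos: [609.3, -189.2, 71.8]
tcp_rot: [[-0.967, 0.253, -0.0], [0.253, 0.967, -0.0], [0.0, -0.0, -1.0]]
wrist_force: [-0.8, -0.2, -4.2]
opening: 41.8
grasp_force: 34.3
```

>>> play_rows:
  commands:
    - [[0,0,0.04,0],[0,0,0.04,0],[0,0,0,0],[0,0,0,0]]

```text
clock: 17.02
tcp_pos: [609.9, -189.4, 70.4]
tcp_rot: [[-0.967, 0.253, 0.002], [0.253, 0.967, -0.001], [-0.002, -0.0, -1.0]]
wrist_force: [-4.9, 0.9, 10.3]
opening: 41.4
grasp_force: 35.9
```

>>> play_rows:
  commands:
    - [[0,0,0.03,0],[0,0,0,0],[0,0,0,0]]

```text
clock: 17.4
tcp_pos: [610.2, -189.5, 70.3]
tcp_rot: [[-0.967, 0.253, 0.003], [0.253, 0.967, -0.001], [-0.003, -0.001, -1.0]]
wrist_force: [-7.5, 2.1, 17.3]
opening: 41.6
grasp_force: 36.5
```

>>> play_rows:
  commands:
    - [[0,0,0.03,0],[0,0,0,0],[0,0,0,0]]

```text
clock: 17.77
tcp_pos: [610.8, -189.6, 70.2]
tcp_rot: [[-0.967, 0.253, 0.005], [0.253, 0.967, -0.002], [-0.005, -0.001, -1.0]]
wrist_force: [-7.3, 3.2, 24.3]
opening: 41.5
grasp_force: 37.0
```

Contact came at 70.5 mm, so the tin is on the floor. I'll ease off to neutral, then release.

>>> play_rows:
  commands:
    - [[0,0,-0.05,0],[0,0,-0.06,0],[0,0,0,0],[0,0,0,0]]

```text
clock: 18.27
tcp_pos: [609.4, -189.2, 70.3]
tcp_rot: [[-0.967, 0.253, -0.0], [0.253, 0.967, -0.0], [0.0, -0.0, -1.0]]
wrist_force: [-0.0, -0.0, 1.6]
opening: 41.6
grasp_force: 34.4
```

>>> play_rows:
  commands:
    - [[0,0,0,0],[0,0,0,0],[0,0,0,0],[0,0,0,0]]
  grip: -0.3

```text
clock: 18.77
tcp_pos: [609.4, -189.2, 70.3]
tcp_rot: [[-0.967, 0.253, 0.0], [0.253, 0.967, -0.0], [-0.0, -0.0, -1.0]]
wrist_force: [0.1, -1.4, 0.9]
opening: 55.5
grasp_force: 0.0
```

>>> play_rows:
  commands:
    - [[0,0,-0.3,0],[0,0,-0.5,0],[0,0,-0.6,0],[0,0,-0.6,0],[0,0,0,0],[0,0,0,0]]

```text
clock: 19.52
tcp_pos: [609.3, -189.2, 170.2]
tcp_rot: [[-0.967, 0.253, 0.0], [0.253, 0.967, -0.0], [-0.0, -0.0, -1.0]]
wrist_force: [0.0, -0.7, -0.3]
opening: 55.3
grasp_force: 0.0
```

```bash
python3 -c "
from h import *
rk(3,76)
"
```

```text
t 19.525 p [ 609.269 -189.181  170.243] a 2.886 F [ 0.037 -0.689 -0.312] op 55.3 gf 0.0 q6 -0.14
 shift(rows) [2.343 6.373 0.01 ] roll(rows) -3.967951574134654
```

>>> play_rows:
  commands:
    - [[0.1,0.3,0,0],[0.3,0.8,0,0],[0.35,0.9,0,0],[0.35,0.9,0,0],[0.35,0.9,0,0],[0.35,0.9,0,0],[0.35,0.9,0,0],[0.3,0.77,0,0],[0,0,0,-1],[0,0,0,-1],[0,0,0,-1],[0,0,0,-0.97],[0,0,0,0],[0,0,0,0]]
  grip: -0.41

```text
clock: 21.28
tcp_pos: [570.7, 150.3, 169.7]
tcp_rot: [[-0.99, -0.14, -0.001], [-0.14, 0.99, -0.0], [0.001, 0.0, -1.0]]
wrist_force: [-0.1, 0.6, -0.2]
opening: 59.9
grasp_force: 0.0
```

```bash
python3 -c "
from h import *
rk(3,0)
from workcell import *
import cv2
i=get_image('side')['pixels'][100:340,210:370,::-1]
cv2.imwrite('pics/g1.png',cv2.convertScaleAbs(cv2.resize(i,(400,600),interpolation=cv2.INTER_CUBIC),alpha=1.5,beta=10))"
```

```text
t 21.275 p [570.699 150.326 169.671] a -3.001 F [-0.148  0.603 -0.22 ] op 59.9 gf 0.0 q6 0.01
 shift(rows) [-0.114 -0.048  1.52 ] roll(rows) -0.006378737978494087
```

>>> play_rows:
  commands:
    - [[0,-0.05,0.5,0],[0,0,0.5,0],[0,0,0.35,0],[0,0,0.17,0],[0,0,0,0]]

```text
clock: 21.95
tcp_pos: [571.4, 147.4, 93.9]
tcp_rot: [[-0.99, -0.14, -0.001], [-0.14, 0.99, -0.0], [0.001, -0.0, -1.0]]
wrist_force: [0.2, -0.9, 1.1]
opening: 60.0
grasp_force: 0.0
```

>>> play_rows:
  commands:
    - [[0,0,0,0],[0,0,0,0],[0,0,0,0],[0,0,0,0]]
  grip: 0.6
  squeeze: 35

```text
clock: 22.45
tcp_pos: [572.5, 148.1, 95.3]
tcp_rot: [[-0.99, -0.141, 0.002], [-0.141, 0.99, 0.001], [-0.002, 0.001, -1.0]]
wrist_force: [-0.9, 2.8, 5.5]
opening: 41.9
grasp_force: 39.7
```

>>> play_rows:
  commands:
    - [[0,0,-0.1,0],[0,0,-0.2,0],[0,0,-0.1,0],[0,0,0,0],[0,0,0,0],[0,0,0,0]]

```text
clock: 23.2
tcp_pos: [571.5, 147.4, 113.9]
tcp_rot: [[-0.99, -0.141, -0.001], [-0.141, 0.99, -0.0], [0.001, -0.0, -1.0]]
wrist_force: [0.4, -0.4, -3.8]
opening: 41.7
grasp_force: 38.5
```

Tin 3 weighs about 3.8 N, so it is full too, with its tab on the far side. Both full tins are found and the other two stay put. I'll carry it to the +y cell, upright it against the back wall there, then lift it and half-turn it.

```bash
python3 -c "
from h import *
ct(1,-36,160)"
```

```text
t 23.2 p [571.464 147.354 113.912] a -3.0 F [ 0.357 -0.375 -3.823] op 41.7 gf 38.5 q6 0.0
 shift(rows) [ 0.439 -5.177 -0.92 ] roll(rows) 3.971830228483295
```

>>> play_rows:
  commands:
    - [[0,0,-0.3,0],[0,0,-0.4,0],[0,0,-0.22,0],[0,-0.3,0,0],[0.05,-0.6,0,0],[0.1,-0.8,0,0],[0.1,-0.9,0,0],[0.1,-0.9,0,0],[0.09,-0.8,0,0],[0,-0.6,0,0],[0,-0.28,0,0],[0,0,0,1],[0,0,0,1],[0,0,0,1],[0,0,0,0.97],[0,0,0,0],[0,0,0,0]]

```text
clock: 25.32
tcp_pos: [586.3, -111.8, 160.0]
tcp_rot: [[-0.968, 0.251, -0.001], [0.251, 0.968, 0.0], [0.001, 0.0, -1.0]]
wrist_force: [-0.3, 0.1, -4.2]
opening: 42.2
grasp_force: 38.4
```

```bash
python3 -c "
from h import *
ct(1,-36,84)"
```

```text
t 25.325 p [ 586.25  -111.783  160.035] a 2.888 F [-0.3    0.058 -4.16 ] op 42.2 gf 38.4 q6 -0.04
 shift(rows) [-0.001 -0.005  1.521] roll(rows) 0.019940367678326076
```

>>> play_rows:
  commands:
    - [[0,0,0.4,0],[0,0,0.5,0],[0,0,0.4,0],[0,0,0.2,0],[-0.1,0,0,0],[-0.1,0,0,0],[-0.1,0,0,0],[-0.1,0,0,0],[-0.1,0,0,0],[-0.1,0,0,0],[-0.1,0,0,0],[-0.1,0,0,0],[-0.1,0,0,0],[0,0,0,0],[0,0,0,0]]

```text
clock: 27.2
tcp_pos: [628.0, -122.7, 85.0]
tcp_rot: [[-0.967, 0.253, -0.004], [0.253, 0.967, 0.001], [0.005, 0.0, -1.0]]
wrist_force: [-4.8, 2.5, -2.9]
opening: 41.8
grasp_force: 36.4
```

```bash
python3 -c "
from h import *
ct(1,15,84)"
```

```text
t 27.2 p [ 628.    -122.744   85.014] a 2.886 F [-4.847  2.529 -2.91 ] op 41.8 gf 36.4 q6 -0.04
 shift(rows) [-0.157 -0.004  0.02 ] roll(rows) 0.0026340410454883667
```

>>> play_rows:
  commands:
    - [[-0.1,0,0,0],[-0.06,0,0,0],[0,0,0,0],[0,0,0,0]]

```text
clock: 27.7
tcp_pos: [635.7, -124.7, 85.1]
tcp_rot: [[-0.967, 0.253, -0.004], [0.253, 0.967, 0.001], [0.005, 0.0, -1.0]]
wrist_force: [-5.5, 2.6, -2.0]
opening: 41.4
grasp_force: 36.5
```

>>> play_rows:
  commands:
    - [[-0.06,0,0,0],[0,0,0,0],[0,0,0,0]]

```text
clock: 28.08
tcp_pos: [638.4, -125.4, 85.1]
tcp_rot: [[-0.967, 0.253, -0.005], [0.253, 0.967, 0.001], [0.005, 0.0, -1.0]]
wrist_force: [-5.5, 1.7, -1.4]
opening: 41.3
grasp_force: 36.6
```

>>> play_rows:
  commands:
    - [[-0.06,0,0,0],[0,0,0,0],[0,0,0,0]]

```text
clock: 28.45
tcp_pos: [640.5, -125.9, 85.1]
tcp_rot: [[-0.967, 0.253, -0.006], [0.253, 0.967, 0.002], [0.007, 0.0, -1.0]]
wrist_force: [-7.9, 2.7, -0.1]
opening: 41.7
grasp_force: 36.8
```

```bash
python3 -c "
from h import *
ct(1,15,84)"
```

```text
t 28.45 p [ 640.534 -125.925   85.052] a 2.886 F [-7.904  2.745 -0.148] op 41.7 gf 36.8 q6 -0.04
 shift(rows) [ 0.101 -0.006  0.022] roll(rows) 0.001312797568169266
```

The force rose to 8.3 N, so the tin is flat against the wall and upright. Next: back off, lift and half-turn it, with joint 6 rising to about 3.1.

>>> play_rows:
  commands:
    - [[0.15,0,0,0],[0.2,0,0,0],[0,0,-0.4,0],[0,0,-0.5,0],[0,0,-0.4,0],[0,0,0,1],[0,0,0,1],[0,0,0,1],[0,0,0,1],[0,0,0,1],[0,0,0,1],[0,0,0,1],[0,0,0,1],[0,0,0,1],[0,0,0,1],[0,0,0,1],[0,0,0,1],[0,0,0,1],[0,0,0,1],[0,0,0,1]]

```text
clock: 30.95
tcp_pos: [626.7, -122.7, 150.7]
tcp_rot: [[0.187, 0.982, 0.001], [0.982, -0.187, -0.001], [-0.0, 0.001, -1.0]]
wrist_force: [-0.5, 0.7, -4.1]
opening: 41.4
grasp_force: 37.1
```

>>> play_rows:
  commands:
    - [[0,0,0,1],[0,0,0,1],[0,0,0,1],[0,0,0,1],[0,0,0,1],[0,0,0,1],[0,0,0,1],[0,0,0,1],[0,0,0,1],[0,0,0,1],[0,0,0,1],[0,0,0,1],[0,0,0,1],[0,0,0,1],[0,0,0,1],[0,0,0,0.8],[0,0,0,0.4],[0,0,0,0],[0,0,0,0]]

```text
clock: 33.33
tcp_pos: [626.7, -122.6, 150.5]
tcp_rot: [[0.973, -0.232, 0.001], [-0.232, -0.973, -0.0], [0.001, 0.0, -1.0]]
wrist_force: [-0.1, -0.1, -3.4]
opening: 41.9
grasp_force: 37.1
```

```bash
python3 -c "
from h import *
ct(1,-4,75,1)"
```

```text
t 33.325 p [ 626.659 -122.603  150.536] a -0.234 F [-0.123 -0.067 -3.376] op 41.9 gf 37.1 q6 3.08
 shift(rows) [-0.197 -0.005  1.511] roll(rows) 0.22375630853161965
```

>>> play_rows:
  commands:
    - [[-0.1,0,0,0],[-0.1,0,0,0],[0,0,0.3,0],[0,0,0.4,0],[0,0,0.4,0],[0,0,0.25,0],[0,0,0.1,0],[0,0,0,0],[0,0,0,0]]

```text
clock: 34.45
tcp_pos: [617.6, -120.4, 78.6]
tcp_rot: [[0.973, -0.232, 0.002], [-0.232, -0.973, -0.001], [0.002, 0.0, -1.0]]
wrist_force: [-0.2, 0.1, -4.5]
opening: 41.8
grasp_force: 37.0
```

>>> play_rows:
  commands:
    - [[0,0,0.06,0],[0,0,0,0],[0,0,0,0]]

```text
clock: 34.83
tcp_pos: [617.9, -120.6, 76.1]
tcp_rot: [[0.973, -0.232, 0.003], [-0.232, -0.973, -0.001], [0.003, 0.001, -1.0]]
wrist_force: [-0.1, 1.2, 4.3]
opening: 42.1
grasp_force: 39.5
```

>>> play_rows:
  commands:
    - [[0,0,0.06,0],[0,0,0,0],[0,0,0,0]]

```text
clock: 35.2
tcp_pos: [619.3, -120.8, 75.9]
tcp_rot: [[0.973, -0.232, 0.006], [-0.232, -0.973, -0.003], [0.007, 0.001, -1.0]]
wrist_force: [-3.8, 3.8, 18.4]
opening: 41.3
grasp_force: 41.9
```

```bash
python3 -c "
from h import *
ct(1,-4,70,1)"
```

```text
t 35.2 p [ 619.277 -120.847   75.948] a -0.234 F [-3.763  3.831 18.369] op 41.3 gf 41.9 q6 3.08
 shift(rows) [-0.045 -0.005  0.119] roll(rows) 0.21871767003307063
```

>>> play_rows:
  commands:
    - [[0,0,-0.04,0],[0,0,-0.03,0],[0,0,0,0],[0,0,0,0]]

```text
clock: 35.7
tcp_pos: [617.9, -120.6, 76.1]
tcp_rot: [[0.973, -0.232, 0.002], [-0.232, -0.973, -0.001], [0.002, 0.0, -1.0]]
wrist_force: [0.7, 1.4, 7.3]
opening: 41.7
grasp_force: 39.9
```

>>> play_rows:
  commands:
    - [[0,0,0,0],[0,0,0,0],[0,0,0,0],[0,0,0,0]]
  grip: -0.2

```text
clock: 36.2
tcp_pos: [618.1, -119.6, 76.2]
tcp_rot: [[0.973, -0.231, 0.003], [-0.231, -0.973, 0.001], [0.002, -0.002, -1.0]]
wrist_force: [0.1, 3.4, 7.0]
opening: 51.5
grasp_force: 3.2
```

>>> play_rows:
  commands:
    - [[0,0,-0.3,0],[0,0,-0.6,0],[0,0,-0.8,0],[0,0,-0.8,0],[-0.8,0,-0.3,0],[-0.8,0,0,0],[-0.8,0,0,0],[-0.8,0,0,0],[0,0,0,0],[0,0,0,0]]

```text
clock: 37.45
tcp_pos: [461.9, -83.4, 215.8]
tcp_rot: [[0.973, -0.232, 0.001], [-0.232, -0.973, -0.0], [0.001, 0.0, -1.0]]
wrist_force: [0.7, -0.7, 0.8]
opening: 51.0
grasp_force: 0.0
```

```bash
python3 -c "
from h import *
ct(1,-4,70,1)
from workcell import *
import cv2
t=get_image('top')['pixels'];s=get_image('side')['pixels']
cv2.imwrite('pics/top9.png',t[:,:,::-1]);cv2.imwrite('pics/side9.png',s[:,:,::-1])
a=[cv2.resize(t[165:240,300:375,::-1],(400,400),interpolation=cv2.INTER_CUBIC),cv2.resize(s[235:335,265:365,::-1],(400,400),interpolation=cv2.INTER_CUBIC)]
b=[cv2.resize(t[160:250,120:300,::-1],(400,200)),cv2.resize(s[105:245,140:420,::-1],(400,200))]
cv2.imwrite('pics/z.png',cv2.convertScaleAbs(np.vstack([np.hstack(a),np.hstack(b)]),alpha=1.5,beta=10))"
```

```text
t 37.45 p [461.926 -83.396 215.77 ] a -0.234 F [ 0.662 -0.673  0.754] op 51.0 gf 0.0 q6 3.06
 shift(rows) [ 3.186 -0.007  2.92 ] roll(rows) 0.21570828008137255
```

View pics/z.png

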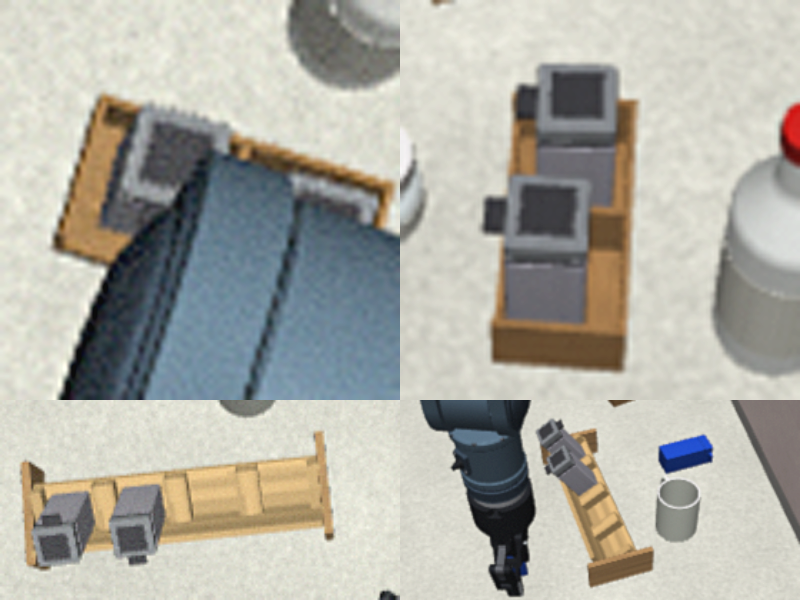

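Both full tins stand upright in their own cells with tabs to the front; in the side view the lids are near (309,259) and (302,287). The two empty tins still lean in the stand, and the bottle, jar and mug look undisturbed. The arm is clear, so I'll hand in.

```bash
python3 -c "
from workcell import *
print(hand_in())"
```

```text
the job is handed in; nothing more can be done
None
```

The job is handed in at about 37 s of the 72 s: the two full tins, weighed at about 4 N each, stand upright in the carton, one per cell with tabs to the front; I left the other two leaning in the stand unlifted, since both full ones were already found.

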